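# Lock the specimen drawer with the right drop bolt

## Robot

A 7-joint arm with a two-finger parallel gripper is mounted at the origin on a cart in front of the work surface, level with it; the furniture and walls round the work are solid. World frame = base frame: x ahead of the robot, y to its left, z up, the work surface at z = 0. Lengths are in m, angles in rad, forces in N, time in s.
With the tool pointing down it reaches from about 0.4 to 0.85 m from the base axis. Payload 10.4 kg.
Tool frame: the origin (TCP) lies between the finger pads; the fingertips stand ahead of it and the grasp point (between the pads) lies 5 mm behind it (manip.tip_extent is the z of the fingertips in the tool frame, in m); z points along the fingers, y is the line along which they close (so a half turn about z gives the same grasp; the last joint's range is limited). The gripper opens to 85 mm and grips with 20 to 120 N. Pads are 22 mm wide; open, the fingers measure 114 mm over their backs; the gripper's body (76 mm by 85 mm) begins 54 mm behind the grasp point. The pads swing forward as they close: fully open they stand 13 mm farther back than shut.
Start: joints at [-1.283, 0.332, -0.065, 1.46, 0.022, 1.35, -0.088], TCP at [0.191, 0.595, 0.245] pointing down, gripper open.
Joint ranges: [-2.6, 2.6], [-0.5, 2.12], [-1.47, 1.34], [0.16, 2.42], [-1.27, 4.41], [0.06, 2.06], [-2.6, 2.6]. Speed limits (rad/s): [2.22, 2.22, 2.79, 2.79, 3.14, 3.14, 3.14].

## Interface

Orientations are given as a unit quaternion [x, y, z, w].
In Python, from workcell import status, viewer, manip gives the robot as it stands.
- The arm moves only by the tool play_rows, never from a script. Its argument "plan" is one flat list of numbers, 7 for each row, row after row: the turn, a rotation vector about the tool's x, y, z in degrees, then the shift along the tool's x, y, z in m, then the opening, from 0 (shut) to 1 (fully open). In form: [ax, ay, az, dx, dy, dz, grip, ax, ay, az, dx, dy, dz, grip, ...]. A call has 1 to 20 rows; each row is the pose to reach, as a shift and turn from the pose commanded when the call began, along the tool's axes at that moment; what a row does not reach only later rows make up. A row lasts 1/8 s, in which the tool goes at most 62.5 mm and 10.7 degrees, less where a joint would pass 70% of its speed; a pose out of reach is approached as far as the arm can. A call with a gripper value outside its range is refused whole. The fingers move at their own pace and stop on an object; "squeeze" is the grip in N (left out, the last holds). Time passes only in rows, so rows that repeat a pose let the fingers close. It gives the time, the measured TCP pose, the force, the opening and the grip force at its end, in the units of the state.
- status.get_obs(): the state, without advancing time (a new reading comes with each control period).
- viewer.camera(name): name is "side" or "top" or "wrist"; returns the picture (420x560x3 uint8, red, green, blue); there is no depth.
- viewer.camera_model(name): a dict with "fx", "fy", "cx", "cy" (pixels), "R" (3x3) and "t" (3): a world point X has camera coordinates R X + t. Camera axes: x right, y down, z forward; pixel columns grow to the right and rows downward; lengths in m; the calibration is good to about 2 mm. A picture is of the moment at which its call begins: read the wrist's pose just before it. camera_model takes no time and is no camera call; for the wrist camera it gives the pose at the moment of the call.
- manip.hand_in(): hands the job in; it is judged then, once.
The state is a dict: "clock": time; "joint_pos": joint angles; "joint_velocities": joint speeds; "tau": joint torques, N m; "position": TCP position; "ee_rot": TCP orientation; "ft_force": force on the tool from outside, world axes, zero at the start; "torque": the same for the moment, N m; "grip_width": opening from 0.0 (shut) to 1.0 (fully open); "grasp_force": force on a finger pad.
Only numpy, scipy, OpenCV 4.12 (cv2) and the standard library are available. Lean on these libraries where they do the work, as an engineer would, in place of code of your own. Each camera call takes 0.05 s, during which the arm holds its last target. There are 200 camera calls.

## Task

Lock the specimen dock: take the drop bolt with the round knob out of the grey parking block and put it down into the round hole in the dock's cover plate, so that it stands upright with its flange resting on the plate. Leave the bolt with the T-shaped handle where it is in the block.

Things in the scene. Friction and masses are not known exactly. Their poses are not given: they have to be found in the camera images.
- lock_bolt_grip (a point): Steel drop bolt with round knob, about 0.16 kg, upright and loose in a hole of the parking block. Point: centre of the knob (26 mm diameter, 36 mm tall), on the axis; z up along the bolt. Below it a neck, then a flat flange 50 mm wide, 6 mm thick, underside 34 mm below this point; then a shank 16 mm thick, 50 mm long, tapering to 8 mm at the tip, 84 mm below this point. Lifts straight out.
- tee_bolt_grip (a point): The other bolt, in the block's other hole: same flange and shank, but its handle is a T-bar 60 mm long and 14 mm thick, level, across the line between the two bolts. Point: centre of the T-bar, 40 mm above the block's top. To be left there.
- park_block: Plain grey parking block, fixed, 64 (x) x 170 (y) x 60 mm high, with two round upright holes 24 mm wide, 55 mm either side of its middle along its y axis; one bolt stands in each (which in which varies), flange resting on top. Origin: centre of its underside, z up.
- dock_hole (a point): Centre of the 30 mm round hole (38 mm at its chamfered mouth) in the dock's cover plate, at plate top, 70 mm up; z up, x to the dock's back. Dock: fixed grey box 130 x 130 mm, aluminium cover, white drawer front (shut, fixed) with wire handle facing the robot. Hole is 12 mm front, 22 mm left of plate centre, 64 mm free depth. The 10 x 60 mm slot behind is not for it. Home: knob centre 34 mm above.
Mind the look-alikes: they are no part of the job. What is shaped like the part that bears lock_bolt_grip but pink is not meant.

How it is judged:
At the end, for the whole second after the job is handed in: The round-knobbed bolt stands in the dock's round hole, its knob's centre within 12 mm of the hole's axis and 26 to 42 mm above the plate (34 mm is home, flange on the plate), leaning less than 10 degrees, and released (horizontal distance between lock_bolt_grip and dock_hole below 0.012 m and z of lock_bolt_grip in the frame of dock_hole between 0.026 and 0.042 m and angle between lock_bolt_grip's own z axis and vertical below 0.17 rad); the robot touches nothing.
It fails at once if the bolt with the T-bar is shifted by more than 25 mm from its place (distance of tee_bolt_grip from where it was at the start of the episode above 0.025 m).
It also fails if it takes over 35 s, if anything falls off the work surface, if the arm or the gripper's body presses on something with over 40 N, if the wrist force passes 120 N, or if a joint passes its speed limit or range.

## Working session

There is one attempt and no reset: what is moved stays moved. The work goes in short steps, Python scripts to look and compute and a tool call to move; the robot and the scene stay as the last step left them, time stands still between calls to the robot, and variables do not carry over. Pictures are saved under pics/ and viewed, at most 10 in all, crops included, and the job is handed in when it is done.

Besides the shell and the picture viewer there is one more tool, called after "Call:" by a JSON object that holds its "api" and its "payload", one argument or row to a line. play_rows: Moves the arm, as the interface text tells. Its arguments: {"type":"object","properties":{"plan":{"type":"array","items":{"type":"number"}},"squeeze":{"type":"number"}},"required":["plan"]}

```bash
mkdir -p pics
python3 - <<'E'
from workcell import status, viewer, manip
import cv2,numpy as np
o=status.get_obs(); print(o['clock'],o['position'],o['ee_rot'],manip.tip_extent,o['grip_width'])
for n in ('side','top'):
    im=viewer.camera(n); cv2.imwrite(f'pics/{n}0.png',im[:,:,::-1])
    m=viewer.camera_model(n); print(n,m['fx'],m['cx'],m['cy'],np.round(m['R'],3).tolist(),np.round(m['t'],3))
E
```

```text
0.0 [0.19099153 0.59472514 0.24449733] [ 1.54705057e-01  9.87960437e-01 -7.17325112e-04 -7.77856655e-05] 0.014 1.0018013973278963
side 444.3533716907418 280.6011478202524 207.60799546276348 [[0.91, -0.415, -0.01], [-0.228, -0.481, -0.847], [0.346, 0.773, -0.532]] [-0.442  0.158  0.869]
top 420.3343470319791 273.34312893224836 206.89823339931752 [[-0.028, -1.0, 0.009], [-0.987, 0.026, -0.159], [0.158, -0.013, -0.987]] [-0.042  0.476  0.857]
```

View pics/top0.png

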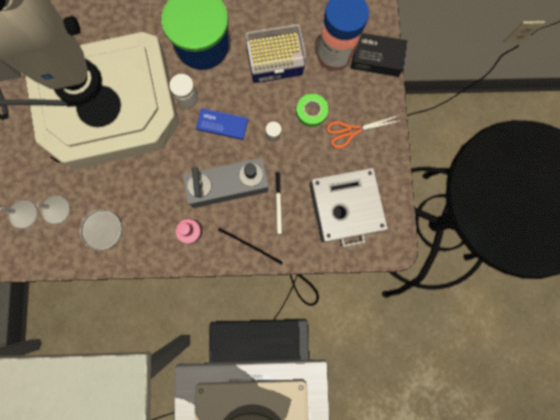

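View pics/side0.png

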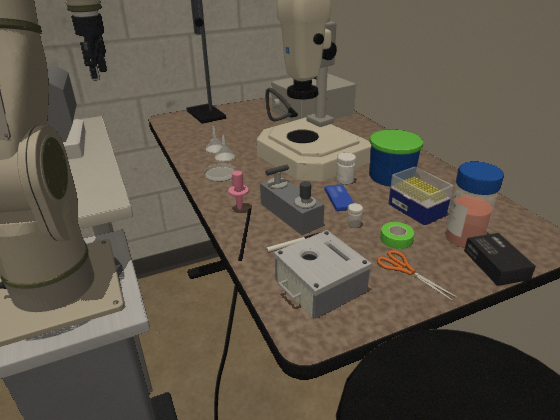

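The top view shows the black round knob at (251,171), the T-bar at (197,180) and the dock hole at (341,212). Things that could be taken for the target are the pink bolt at (187,231), the T-bolt at (197,180) and the small white bottle at (273,130). By the description I choose the knob in the grey block at (251,171), which is (306,191) in the side view. I'll check it in one close crop.

Run:
```python
import cv2,numpy as np
t=cv2.imread('pics/top0.png');s=cv2.imread('pics/side0.png')
a=cv2.resize(t[145:250,175:395],None,fx=3.6,fy=3.6,interpolation=2)[:,:792]
a=cv2.resize(t[145:215,180:280],(400,280),interpolation=2)
b=cv2.resize(t[165:245,305:390],(400,376),interpolation=2)[:300]
b=cv2.resize(t[170:240,300:400],(400,280),interpolation=2)
c=cv2.resize(s[160:230,255:355],(400,280),interpolation=2)
d=cv2.resize(s[230:300,270:370],(400,280),interpolation=2)
cv2.imwrite('pics/crop.png',np.vstack([np.hstack([a,b]),np.hstack([c,d])]))
```

```text
(no output)
```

View pics/crop.png

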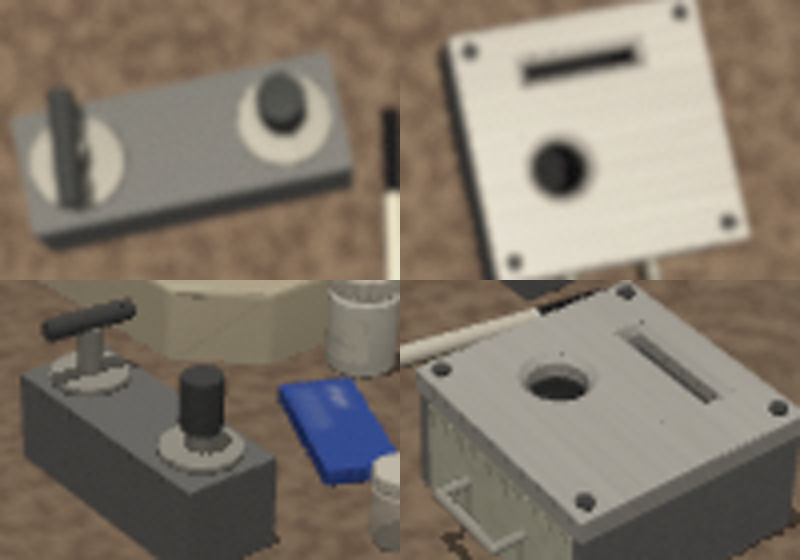

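The crop confirms it. The round knob stands on its flange at top (250,168), flange (251,174), and the T-bar is the other bolt. The dock hole is at top (340,212) and side (309.5,255). Next I cast rays.

```bash
cat > h.py <<'E'
from workcell import status, viewer, manip
import cv2,numpy as np
from scipy.spatial.transform import Rotation as Rn
def ray(m,u,v):
    R=np.array(m['R']);t=np.array(m['t'])
    return -R.T@t, R.T@np.array([(u-m['cx'])/m['fx'],(v-m['cy'])/m['fy'],1])
def plane(m,u,v,z):
    c,d=ray(m,u,v); return c+d*(z-c[2])/d[2]
def tool(p):
    "world point in current tool axes"
    o=status.get_obs(); return Rn.from_quat(o['ee_rot']).inv().apply(np.array(p)-o['position'])
E
python3 - <<'E'
from h import *
T=viewer.camera_model('top');S=viewer.camera_model('side')
for n,u,v,z in [('knobtop',250,168,.112),('flange',251.2,174.2,.066),('teeflange',199.2,185,.066),('hole',340,212,.07),('c',346,169.7+15,.07)]: print(n,'T',plane(T,u,v,z).round(4))
for n,u,v,z in [('knobtop',305.5,183.3,.112),('flange',305.2,201.7,.066),('hole',309.5,255.3,.07)]: print(n,'S',plane(S,u,v,z).round(4))
# subpixel: hole dark blob, flange ellipse in top, block outline
t=cv2.imread('pics/top0.png'); g=cv2.cvtColor(t,6)
def blob(mask,u,v):
    n,l,s,c=cv2.connectedComponentsWithStats(mask.astype(np.uint8)); k=l[v,u]; return (l==k).astype(np.uint8),s[k],c[k]
m,s,c=blob(g<110,340,212);print('hole',s,c,plane(T,*c,.07).round(4))
hsv=cv2.cvtColor(t,40)
m,s,c=blob((g>135),251,180); h=cv2.convexHull(np.argwhere(m)[:,::-1].astype(np.float32)); e=cv2.fitEllipse(h);print('fl',s,e,plane(T,*e[0],.066).round(4))
m,s,c=blob((g>135),197,195); h=cv2.convexHull(np.argwhere(m)[:,::-1].astype(np.float32)); e=cv2.fitEllipse(h);print('tee',s,e,plane(T,*e[0],.066).round(4))
o=status.get_obs();print(Rn.from_quat(o['ee_rot']).as_matrix().round(3))
E
```

```text
knobtop T [ 0.5421 -0.0097  0.112 ]
flange T [ 0.5406 -0.0101  0.066 ]
teeflange T [0.5203 0.0982 0.066 ]
hole T [ 0.4555 -0.1907  0.07  ]
c T [ 0.5123 -0.2062  0.07  ]
knobtop S [ 0.5415 -0.0139  0.112 ]
flange S [ 0.5404 -0.0166  0.066 ]
hole S [ 0.4561 -0.1982  0.07  ]
hole [333 205  14  14 146] [339.47260274 211.9109589 ] [ 0.4557 -0.1896  0.07  ]
fl [237 162  27  26 326] ((250.76022338867188, 174.321533203125), (24.906686782836914, 26.655702590942383), 91.90484619140625) [ 0.5403 -0.0092  0.066 ]
tee [     0      0    560    420 196984] ((313.6678771972656, 196.1142578125), (499.1662902832031, 900.1116333007812), 94.51383972167969) [ 0.4907 -0.1385  0.066 ]
[[-0.952  0.306 -0.   ]
 [ 0.306  0.952 -0.001]
 [-0.    -0.001 -1.   ]]
```

Run:
```python
from h import *
print(tool([.541,-.012,.25]).round(3))
T=viewer.camera_model('wrist');o=status.get_obs()
Rt=Rn.from_quat(o['ee_rot']).as_matrix();R=np.array(T['R']);c=-R.T@T['t']
print('cam in tool',(Rt.T@(c-o['position'])).round(4),(R@Rt).round(3),T['fx'])
```

```text
[-0.519 -0.471 -0.005]
cam in tool [ 0.0801  0.0019 -0.1282] [[ 0.002  1.     0.001]
 [-0.951  0.002 -0.308]
 [-0.308 -0.001  0.951]] 375.12846720826093
```

Call:
{"api": "play_rows", "payload": {
  "plan": [0,0,20,-0.13,-0.118,0,1,0,0,40,-0.3,-0.27,0,1,0,0,62,-0.519,-0.471,0,1,0,0,62,-0.519,-0.471,0,1,0,0,62,-0.519,-0.471,0,1,0,0,62,-0.519,-0.471,0,1,0,0,62,-0.519,-0.471,0,1,0,0,62,-0.519,-0.471,0,1,0,0,62,-0.519,-0.471,0,1,0,0,62,-0.519,-0.471,0,1,0,0,62,-0.519,-0.471,0,1,0,0,62,-0.519,-0.471,0,1,0,0,62,-0.519,-0.471,0,1,0,0,62,-0.519,-0.471,0,1,0,0,62,-0.519,-0.471,0,1,0,0,62,-0.519,-0.471,0,1]
}}

```text
clock: 2.1
position: [0.541, -0.0111, 0.2454]
ee_rot: [0.641, 0.768, 0.0, -0.0]
ft_force: [-0.5, 0.8, 0.9]
grip_width: 1.0
grasp_force: 0.0
```

Run:
```python
from h import *
o=status.get_obs();print(o['clock'],o['position'],np.abs(o['joint_velocities']).max(),Rn.from_quat(o['ee_rot']).as_matrix().round(3).tolist())
m=viewer.camera_model('wrist');im=viewer.camera('wrist');cv2.imwrite('pics/w1.png',im[:,:,::-1])
np.savez('w1.npz',**m)
```

```text
2.1 [ 0.54103632 -0.01114371  0.24540537] 0.00642911158139554 [[-0.178, 0.984, 0.0], [0.984, 0.178, 0.001], [0.001, 0.0, -1.0]]
```

View pics/w1.png

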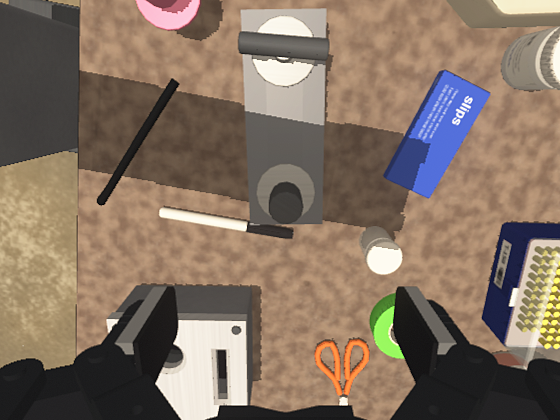

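The wrist view shows the flange at (286,192), the knob top at about (286,207) and the dock hole at (172,357), partly behind a finger. Next I measure the knob.

Run:
```python
from h import *
m=dict(np.load('w1.npz'));im=cv2.imread('pics/w1.png')
g=cv2.cvtColor(im,6)
sub=g[160:225,255:318]
cv2.imwrite('/tmp/a.png',sub)
print(g[192,250:325:4],g[160:225:4,286],g[215,262:312:3])
k=(g<62).astype(np.uint8);n,l,s,c=cv2.connectedComponentsWithStats(k);i=l[207,286];print('knob',s[i],c[i])
f=((g>=85)&(g<135)).astype(np.uint8);f[:, :257]=0;f[:,314:]=0;f[:163]=0;f[222:]=0
n,l,s,c=cv2.connectedComponentsWithStats(f);i=l[175,286];print(s[i]);h=cv2.convexHull(np.argwhere(l==i)[:,::-1].astype(np.float32));print(cv2.fitEllipse(h))
e=cv2.minEnclosingCircle(h);print(e)
for n,u,v,z in [('fl',*e[0],.066),('knobtop',286.5,208,.112),('knobmid',286.5,203,.094),('tee',283,52,.066),('hole',172,357,.07)]: print(n,plane(m,u,v,z).round(4))
```

```text
[ 92  91 126 124 126 116  50  52  56  64  51  49  46 126 125 125 115  90
  87] [ 91 119 131 129 128 132  51  52  64  63  62  63  63  62  62  62 126] [91 91 95 76 63 63 62 63 63 62 62 62 63 90 89 89 90]
knob [     0      0    560    420 201250] [277.88335404 187.06406957]
[ 257  163   57   59 2214]Traceback (most recent call last):
  File "<stdin>", line 9, in <module>
cv2.error: OpenCV(4.12.0) /io/opencv/modules/imgproc/src/shapedescr.cpp:361: error: (-201:Incorrect size of input array) There should be at least 5 points to fit the ellipse in function 'fitEllipseNoDirect'
```

Run:
```python
from h import *
m=dict(np.load('w1.npz'));im=cv2.imread('pics/w1.png')
g=cv2.cvtColor(im,6)
def comp(k,x0,y0,x1,y1):
    q=np.zeros_like(g);q[y0:y1,x0:x1]=k[y0:y1,x0:x1].astype(np.uint8)
    n,l,s,c=cv2.connectedComponentsWithStats(q);i=1+s[1:,4].argmax();print(s[i],c[i])
    return cv2.convexHull(np.ascontiguousarray(np.argwhere(l==i)[:,::-1]).astype(np.int32))
h=comp((g>106)&(g<136),250,155,320,224);e=cv2.fitEllipse(h);print('fl',e)
k=comp(g<70,262,175,310,230)
for n,u,v,z in [('fl',*e[0],.066),('knobtop',286,208.5,.112),('tee',283,51,.066),('hole',172,357,.07)]: print(n,plane(m,u,v,z).round(4))
```

```text
[ 257  164   58   52 1435] [285.17142857 184.11707317]
fl ((285.27801513671875, 191.63668823242188), (56.306129455566406, 57.484527587890625), 80.5301284790039)
[ 269  182   34   42 1135] [285.17092511 202.89515419]
fl [ 0.5403 -0.0075  0.066 ]
knobtop [ 0.541  -0.0085  0.112 ]
tee [0.5189 0.0995 0.066 ]
hole [ 0.4619 -0.1883  0.07  ]
```

Call:
{"api": "play_rows", "payload": {
  "plan": [0,0,0,0.002,0,0.05,1,0,0,0,0.002,0,0.1,1,0,0,0,0.002,0,0.135,1,0,0,0,0.002,0,0.155,1,0,0,0,0.002,0,0.155,1,0,0,0,0.002,0,0.155,0.2,0,0,0,0.002,0,0.155,0,0,0,0,0.002,0,0.155,0,0,0,0,0.002,0,0.155,0,0,0,0,0.002,0,0.155,0,0,0,0,0.002,0,0.155,0],
  "squeeze": 60
}}

```text
clock: 3.52
position: [0.5412, -0.01, 0.0911]
ee_rot: [0.642, 0.767, 0.001, 0.0]
ft_force: [-2.2, 0.2, 6.2]
grip_width: 0.288
grasp_force: 58.6
```

Call:
{"api": "play_rows", "payload": {
  "plan": [0,0,0,0,0,-0.03,0,0,0,0,0,0,-0.07,0,0,0,0,0,0,-0.11,0,0,0,0,0,0,-0.14,0,0,0,0,0,0,-0.14,0,0,0,0,0,0,-0.14,0]
}}

```text
clock: 4.28
position: [0.5403, -0.01, 0.2293]
ee_rot: [0.641, 0.767, -0.0, -0.0]
ft_force: [0.3, -0.5, -2.1]
grip_width: 0.289
grasp_force: 59.1
```

Run:
```python
from h import *
o=status.get_obs();print(o['clock'],o['position'],o['ft_force'],o['grip_width'],o['grasp_force'])
im=viewer.camera('side')[:,:,::-1]
m=viewer.camera_model('wrist');w=viewer.camera('wrist')[:,:,::-1];np.savez('w2.npz',**m);cv2.imwrite('pics/w2.png',w)
cv2.imwrite('pics/s2.png',im)
cv2.imwrite('pics/sw2.png',np.hstack([cv2.resize(im[90:300,220:360],(400,600),interpolation=2),cv2.resize(w,(400,300)).repeat(1,0) if 0 else np.vstack([cv2.resize(w,(400,300)),np.zeros((300,400,3),np.uint8)])]))
```

```text
4.275 [ 0.54033451 -0.01004587  0.22930508] [ 0.26884669 -0.49876108 -2.10908212] 0.2891644639023417 59.13249313831329
```

View pics/sw2.png

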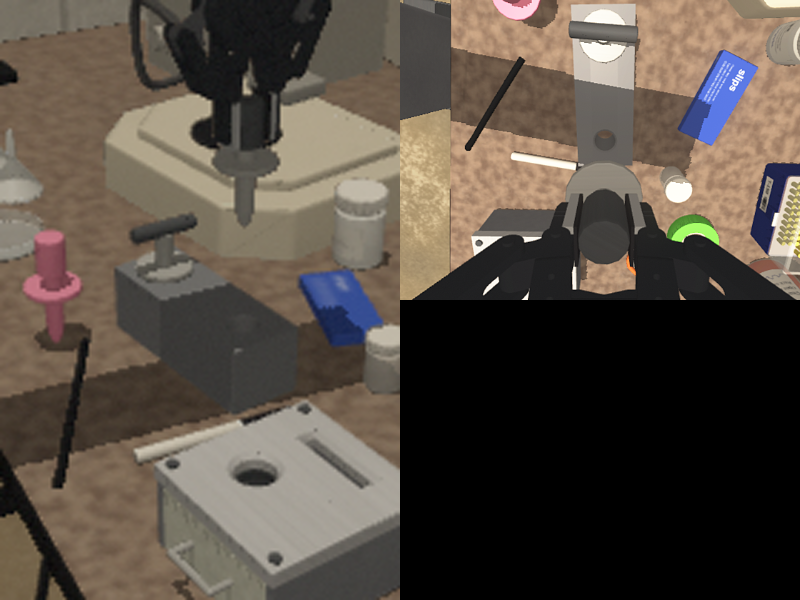

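The side view shows the knob bolt held upright, with the flange at about (245,160) in the crop. The T-bolt is undisturbed and the block hole is empty. Next I carry it over the dock hole.

Call:
{"api": "play_rows", "payload": {
  "plan": [0,0,0,-0.041,-0.029,0,0,0,0,0,-0.082,-0.058,0,0,0,0,0,-0.123,-0.086,0,0,0,0,0,-0.164,-0.115,0.02,0,0,0,0,-0.164,-0.115,0.045,0,0,0,0,-0.164,-0.115,0.045,0,0,0,0,-0.164,-0.115,0.045,0,0,0,0,-0.164,-0.115,0.045,0]
}}

```text
clock: 5.38
position: [0.4574, -0.1915, 0.186]
ee_rot: [0.641, 0.767, 0.0, 0.0]
ft_force: [-0.3, -0.7, -1.8]
grip_width: 0.291
grasp_force: 59.3
```

Run:
```python
from h import *
o=status.get_obs();print(o['clock'],o['position'],o['grip_width'],o['grasp_force'])
s=viewer.camera('side')[:,:,::-1];cv2.imwrite('pics/s3.png',s)
t=viewer.camera('top')[:,:,::-1]
S=viewer.camera_model('side');T=viewer.camera_model('top')
def proj(m,p):
    q=np.array(m['R'])@p+m['t'];return m['fx']*q[0]/q[2]+m['cx'],m['fy']*q[1]/q[2]+m['cy']
p=o['position'];print('tip expected side',proj(S,np.array([p[0],p[1]+.0015,p[2]+.003-.084])),'flange',proj(S,np.array([p[0],p[1]+.0015,p[2]+.003-.034])))
cv2.imwrite('pics/st3.png',np.hstack([cv2.resize(s[170:290,250:370],(400,400),interpolation=2),cv2.resize(t[160:260,290:390],(400,400),interpolation=2)]))
```

```text
5.375 [ 0.4574043  -0.19146332  0.18599705] 0.29060139721321354 59.336920380592346
tip expected side (np.float64(308.51153379145455), np.float64(237.70750338674208)) flange (np.float64(309.16430964558833), np.float64(215.12881254950207))
```

View pics/st3.png

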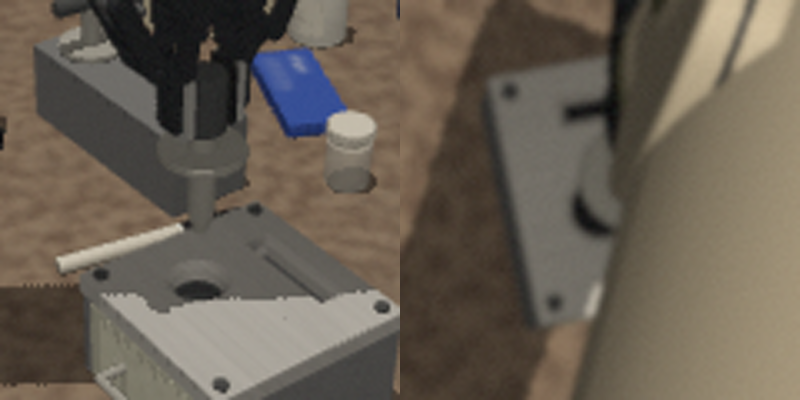

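The tip is at side (310.6,239). Dropped to the plate it lands at (310.1,255.5), and the hole is at (309.5,255.3), so they are aligned. Now I lower it.

Call:
{"api": "play_rows", "payload": {
  "plan": [0,0,0,0,0,0.02,0,0,0,0,0,0,0.04,0,0,0,0,0,0,0.055,0,0,0,0,0,0,0.07,0,0,0,0,0,0,0.078,0,0,0,0,0,0,0.082,0,0,0,0,0,0,0.082,0,0,0,0,0,0,0.082,0]
}}

```text
clock: 6.48
position: [0.457, -0.192, 0.1037]
ee_rot: [0.642, 0.767, 0.0, 0.0]
ft_force: [0.1, 0.3, -2.7]
grip_width: 0.289
grasp_force: 59.3
```

Run:
```python
from h import *
s=viewer.camera('side')[:,:,::-1];o=status.get_obs();print(o['position'],o['ft_force'])
cv2.imwrite('pics/s4.png',cv2.resize(s[190:310,250:370],(400,400),interpolation=2))
```

```text
[ 0.45699616 -0.19192272  0.10366889] [ 0.15055491  0.51070923 -2.59123683]
```

View pics/s4.png

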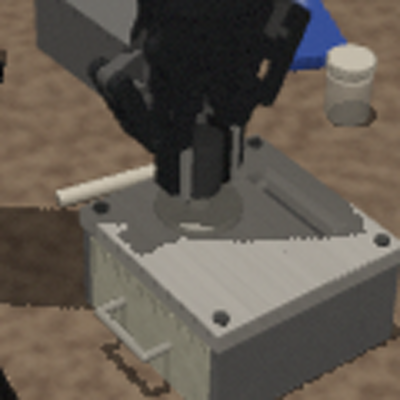

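The flange is now at the plate, centred over the hole. I release and go straight up.

Call:
{"api": "play_rows", "payload": {
  "plan": [0,0,0,0,0,0.002,0,0,0,0,0,0,0.002,0.4,0,0,0,0,0,0.002,1,0,0,0,0,0,0.002,1,0,0,0,0,0,0.002,1,0,0,0,0,0,0.002,1,0,0,0,0,0,-0.03,1,0,0,0,0,0,-0.08,1,0,0,0,0,0,-0.13,1,0,0,0,0,0,-0.15,1,0,0,0,0,0,-0.15,1,0,0,0,0,0,-0.15,1]
}}

```text
clock: 8.02
position: [0.4563, -0.1917, 0.2522]
ee_rot: [0.641, 0.767, -0.0, -0.001]
ft_force: [-0.3, -0.4, 0.4]
grip_width: 0.993
grasp_force: 0.0
```

Run:
```python
from h import *
s=viewer.camera('side')[:,:,::-1];w=viewer.camera('wrist')[:,:,::-1];o=status.get_obs();print(o['clock'],o['position'],o['ft_force'],o['grip_width'])
cv2.imwrite('pics/s5.png',np.hstack([cv2.resize(s[150:310,240:380],(350,400),interpolation=2),cv2.resize(w,(440,400))]))
```

```text
8.125 [ 0.45613799 -0.19168223  0.25204551] [-0.37340908  0.02836752  0.06564515] 0.9978162386706841
```

View pics/s5.png

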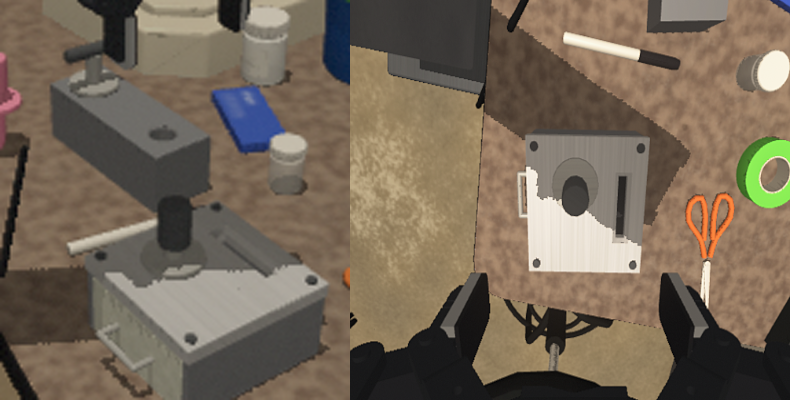

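Both views show the bolt upright with its flange flat on the plate, the gripper clear of it, and the T-bolt still in its hole.

```bash
python3 -c "
from workcell import manip
print(manip.hand_in())"
```

```text
the job is handed in; nothing more can be done
None
```

The round-knob bolt is standing upright in the dock's round hole, released with its flange on the plate; the T-bolt is still in the block, and I handed the job in at about 8 s of the 35 s allowed, though the hand-in call gave no verdict.

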